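# Sort stripped espresso-machine parts and shut the crate

## Task

Sort the parts taken off the espresso machine: lay the two thick black hand grips in the crate with the hinged lid and the thin bent steam wand flat inside the open tray, then, once both grips are in, fold the crate's lid fully shut. Leave the tools and other things on the bench where they are.

Things in the scene. Friction and masses are not known exactly. Their poses are not given: they have to be found in the camera images.
- grip_a: portafilter hand grip lying flat: thick, straight, black, 122 mm long, 38 mm wide, 34 mm tall, with a short steel stud at one end. Origin on its underside, at the place to grip; x runs along it to the stud: the black part spans x = -58 to +38 mm, the stud ends at +64 mm
- grip_b: portafilter hand grip lying flat: thick, straight, black, 122 mm long, 38 mm wide, 34 mm tall, with a short steel stud at one end. Origin on its underside, at the place to grip; x runs along it to the stud: the black part spans x = -58 to +38 mm, the stud ends at +64 mm
- wand: steam wand lying flat: thin bent steel tube, 163 mm long, 10 mm thick, with a 46 mm long, 22 mm wide, 22 mm tall rubber sleeve around its middle. Origin on the underside, under the middle of the sleeve (the place to grip); x runs along it from the square nut (22 mm, end at x = -79 mm) to the tip, which is bent sideways to x = 76, y = 30 mm
- wand_nut (a point): nut end of the wand, on its centre line, 8 mm from the end
- wand_tip (a point): bent tip of the wand, centre of its 14 mm ball
- crate: grey plastic crate with a hinged lid, fixed to the bench; outside 180 mm (x) x 200 mm (y), 55 mm tall, walls and floor 5 mm. Origin at the centre of its underside; the lid is hinged on its +x rim, away from the robot
- crate_in (a point): centre of the crate's inner floor, axes as the crate's
- lid (a joint): angle of the crate's lid: 0 = shut, flat on the rim; 1.57 = standing straight up; grows as it opens away from the robot. The hinge is stiff: the lid stays where it is left. The lid is 180 mm from hinge to free edge, 200 mm wide, 7 mm thick
- lid_hinge (a point): middle of the lid's hinge line, which runs along the crate's y
- tray: long shallow open aluminium tray, fixed to the bench; outside 210 mm (x) x 150 mm (y), 45 mm tall, walls and floor 5 mm. Origin at the centre of its underside
- tray_in (a point): centre of the tray's inner floor, axes as the tray's
- lid_handle (a point): grip point of the lid's black knob, which stands on the outer face of the lid 150 mm from the hinge, midway along the crate's y; the knob stands 42 mm off the face at most; it moves with the lid
- grease_jar: grease jar, a 38 mm wide, 45 mm tall jar with a steel lid, standing among the parts; origin at the centre of its underside. A bystander, to be left alone
- pitcher: steel milk pitcher, 84 mm wide, 95 mm tall, with a handle; origin at the centre of its underside. A bystander, to be left alone
- tape: roll of white tape lying flat, 100 mm across, 45 mm tall; origin at the centre of its underside. A bystander, to be left alone
- spanner: open-ended spanner, 170 mm, lying flat; origin on its underside, x along its length. A bystander, to be left alone
- driver: screwdriver, 180 mm, lying near the robot; origin on its underside, x along its length. A bystander, to be left alone
- tamper: steel coffee tamper standing among the parts on its 58 mm wide foot, 78 mm tall; origin at the centre of its underside. A bystander, to be left alone
There are look-alikes about, which are no part of the job. Several things look just like the wand: the one meant starts farthest from the robot's base.

How it is judged:
By the outcome, as a careful person would: the job done as asked, in the order asked, and still so for the second after the job is handed in, with the robot touching nothing.
It also fails if it takes over 72 s, if anything falls off the work surface, if the arm or the gripper's body presses on something with over 40 N, if the wrist force passes 120 N, or if a joint passes its speed limit or range.

## Robot

A 6-joint arm with a two-finger parallel gripper is mounted at the origin on the work surface. World frame = base frame: x ahead of the robot, y to its left, z up, the work surface at z = 0. Lengths are in m, angles in degrees, forces in N, time in s.
With the tool pointing down it reaches from about 0.25 to 0.725 m from the base axis. Payload 9.7 kg.
Tool frame: the origin (TCP) lies at the very end of the fingers, on their centre line; the grasp point (between the pads) lies grasp_offset behind it (grasp_offset is the distance from the TCP to the grasp point, in m); z points along the fingers, y is the line along which they close (so a half turn about z gives the same grasp; the last joint's range is limited). The gripper opens to 85 mm and grips with 20 to 120 N. Pads are 22 mm wide; open, the fingers measure 114 mm over their backs; the gripper's body (76 mm by 85 mm) begins 54 mm behind the grasp point. The pads swing forward as they close: fully open they stand 13 mm farther back than shut.
Start: joints at [71.677, 4.979, 10.078, 95.1, 0, 90], TCP at [0.173, 0.522, 0.208] pointing down, gripper open.
Joint ranges: [-179.16, 179.16], [-48.56, 103.87], [-65.8, 70.77], [-126.05, 130.52], [-82.76, 87.17], [-180, 180]. Speed limits (degrees/s): [127.2, 127.2, 147.25, 180, 180, 180].

## Interface

Orientations are given as [roll, pitch, yaw] about the fixed x, y, z axes, in that order (R = Rz(yaw) Ry(pitch) Rx(roll)).
In Python, from workcell import get_obs, camera, calibration, job_done, recognise, cut_out, mark_of, grasp_offset gives the robot as it stands.
- The arm moves only by the tool servo_tool, never from a script. Its argument "moves" is a list of rows, each a list of 3 entries, a list of its own where there are three numbers: the turn, a rotation vector about the tool's x, y, z in degrees, then the shift along the tool's x, y, z in m, then the opening in per cent of the stroke, from 0 (shut) to 100 (fully open). In form: [[[ax, ay, az], [x, y, z], claw], ...]. A call has 1 to 12 rows; each row shifts and turns the commanded pose from where the row before left it, along the tool's axes as they then stand; what a row does not reach is not made up. A row lasts 1/10 s, in which the tool goes at most 50 mm and 8.59 degrees, less where a joint would pass 70% of its speed; a pose out of reach is approached as far as the arm can. A call is refused whole if a number of a shift passes 0.05 or a number of a turn 8.59, either way. A call with a gripper value outside its range is refused whole. The fingers move at their own pace and stop on an object; "force" is the grip in N (left out, the last holds). Time passes only in rows, so rows that do not move let the fingers close. It gives the time, the measured TCP pose, the force, the opening and the grip force at its end, in the units of the state.
- get_obs(): the state, without advancing time (a new reading comes with each control period).
- camera(name): name is "scene" or "side" or "wrist"; returns (picture, depth): 480x640x3 uint8, red, green, blue; 480x640 float32, m along the optical axis (not along the pixel's ray), 0 where there is no reading.
- calibration(name): a dict with "camera_matrix" (3x3 intrinsics, pixels), "R" (3x3) and "t" (3): a world point X has camera coordinates R X + t. Camera axes: x right, y down, z forward; pixel columns grow to the right and rows downward; lengths in m; the calibration is good to about 2 mm. A picture is of the moment at which its call begins: read the wrist's pose just before it. calibration takes no time and is no camera call; for the wrist camera it gives the pose at the moment of the call.
- job_done(): hands the job in; it is judged then, once.
Trained networks look in the newest picture that a camera, given by its name, has taken for a name from the list of things; names that differ only in an ending like _2 or _b are one class to them, and where a whole thing is asked for, a point or a joint stands for the part that bears it (a point fixed in the world has none). Each returns a list of dicts, best first, with "score" (0 to 1); they miss things now and then, are a little off and sometimes report something else, mostly with a low value. They report only what shows in the picture. A call takes as long as a camera call. They do not tell look-alikes from the thing itself.
- recognise(name, camera): "xyz" ([x, y, z] in m, in the coordinates of the camera as it stood for that picture, good to about 4 mm: the middle of the surface that is visible of it).
- cut_out(name, camera): "mask" (480x640 bool, what is visible of it).
- mark_of(name, camera): "xyz" ([x, y, z] in m, in the coordinates of the camera as it stood for that picture, good to about 4 mm: a listed point, or the origin of a listed thing).
The state is a dict: "time": time; "q": joint angles; "qd": joint speeds; "joint_efforts": joint torques, N m; "ee_pos": TCP position; "tcp_rot": TCP orientation; "wrist_force": force on the tool from outside, world axes, zero at the start; "torque": the same for the moment, N m; "opening": finger opening in m; "grasp_force": force on a finger pad.
Only numpy, scipy, OpenCV 4.12 (cv2) and the standard library are available. Lean on these libraries where they do the work, as an engineer would, in place of code of your own. Each camera call takes 0.05 s, during which the arm holds its last target. There are 200 camera calls.

## Working session

There is one attempt and no reset: what is moved stays moved. The work goes in short steps, Python scripts to look and compute and a tool call to move; the robot and the scene stay as the last step left them, time stands still between calls to the robot, and variables do not carry over. Pictures are saved under pics/ and viewed, at most 10 in all, crops included, and the job is handed in when it is done.

Besides the shell and the picture viewer there is one more tool, called after "Call:" as name(argument=value, ...) on one line, values as JSON. servo_tool: Moves the arm, as the interface text tells. Its arguments: {"type":"object","properties":{"moves":{"type":"array"},"force":{"type":"number"}},"required":["moves"]}

```bash
ls; mkdir -p pics; cat > h.py <<'E'
import numpy as np, cv2
from workcell import *
def cal(n):
    c=calibration(n); return np.array(c["camera_matrix"]),np.array(c["R"]),np.array(c["t"])
def w(n,p):
    K,R,t=cal(n); return R.T@(np.array(p)-t)
def cloud(n,d):
    K,R,t=cal(n); v,u=np.mgrid[:480,:640]
    P=np.stack([(u-K[0,2])/K[0,0]*d,(v-K[1,2])/K[1,1]*d,d],-1)
    return (P-t)@R
def pix(n,X):
    K,R,t=cal(n); q=K@(R@np.array(X)+t); return q[:2]/q[2]
E
python3 - <<'E'
from h import *
o=get_obs(); print({k:np.round(v,3).tolist() for k,v in o.items()}, grasp_offset)
for n in ["scene","side"]:
    im,d=camera(n); cv2.imwrite(f"pics/{n}0.png",im[:,:,::-1]); np.save(f"{n}_d.npy",d)
    for k in ["grip_a","wand","crate","tray","lid_handle","lid_hinge","wand_tip","wand_nut","crate_in","tray_in"]:
        print(n,k,[(round(r["score"],2),np.round(w(n,r["xyz"]),3).tolist(),pix(n,w(n,r["xyz"])).round().tolist()) for r in mark_of(k,n)])
print(get_obs()["time"])
E
```

```text
pics
{'time': 0.0, 'q': [71.678, 5.012, 10.033, 95.099, 0.0, 90.0], 'qd': [-0.058, -0.012, 0.073, -0.02, -0.077, 0.047], 'joint_efforts': [0.001, -52.039, 46.48, 0.016, -0.0, 0.0], 'ee_pos': [0.173, 0.522, 0.207], 'tcp_rot': [-179.922, -0.0, 161.677], 'wrist_force': [0.336, -0.601, -0.555], 'torque': [-0.028, -0.037, 0.001], 'grasp_force': 0.0, 'opening': 0.086} 0.0187
scene grip_a [(0.95, [0.483, 0.096, 0.004], [358.0, 247.0]), (0.77, [0.662, -0.092, 0.001], [286.0, 315.0])]
scene wand [(0.64, [0.585, -0.015, 0.001], [317.0, 285.0]), (0.58, [0.254, -0.253, 0.002], [223.0, 188.0]), (0.55, [0.502, -0.105, -0.007], [279.0, 260.0])]
scene crate [(0.6, [0.463, 0.314, 0.002], [441.0, 237.0])]
scene tray [(0.91, [0.481, -0.322, 0.002], [192.0, 257.0]), (0.55, [0.482, -0.323, 0.008], [191.0, 256.0]), (0.31, [0.585, -0.012, 0.0], [319.0, 285.0])]
scene lid_handle [(0.83, [0.606, 0.293, 0.201], [467.0, 234.0])]
scene lid_hinge [(0.59, [0.554, 0.305, 0.053], [450.0, 254.0])]
scene wand_tip [(0.68, [0.423, -0.131, 0.012], [268.0, 231.0]), (0.52, [0.333, -0.237, 0.009], [227.0, 208.0])]
scene wa
[... 520 characters left out ...]
, [283.0, 319.0])]
side crate [(0.82, [0.463, 0.315, 0.005], [290.0, 193.0]), (0.27, [0.664, -0.092, 0.002], [410.0, 296.0])]
side tray [(0.95, [0.48, -0.318, 0.002], [327.0, 407.0])]
side lid_handle [(0.67, [0.604, 0.3, 0.205], [348.0, 117.0])]
side lid_hinge [(0.79, [0.551, 0.303, 0.059], [326.0, 174.0])]
side wand_tip [(0.69, [0.336, -0.236, 0.013], [231.0, 369.0]), (0.6, [0.424, -0.126, 0.01], [283.0, 317.0]), (0.4, [0.48, 0.097, -0.005], [305.0, 248.0])]
side wand_nut [(0.88, [0.571, -0.105, 0.011], [363.0, 301.0])]
side crate_in [(0.86, [0.46, 0.316, 0.006], [289.0, 193.0])]
side tray_in [(0.65, [0.664, -0.089, 0.002], [409.0, 295.0]), (0.62, [0.484, -0.32, 0.003], [330.0, 408.0])]
1.1
```

```bash
python3 - <<'E'
import cv2
a=cv2.imread("pics/scene0.png"); cv2.imwrite("pics/s0c.png",cv2.resize(a[130:400,130:490],(800,600),interpolation=cv2.INTER_CUBIC))
E
```

```text
(no output)
```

View pics/s0c.png

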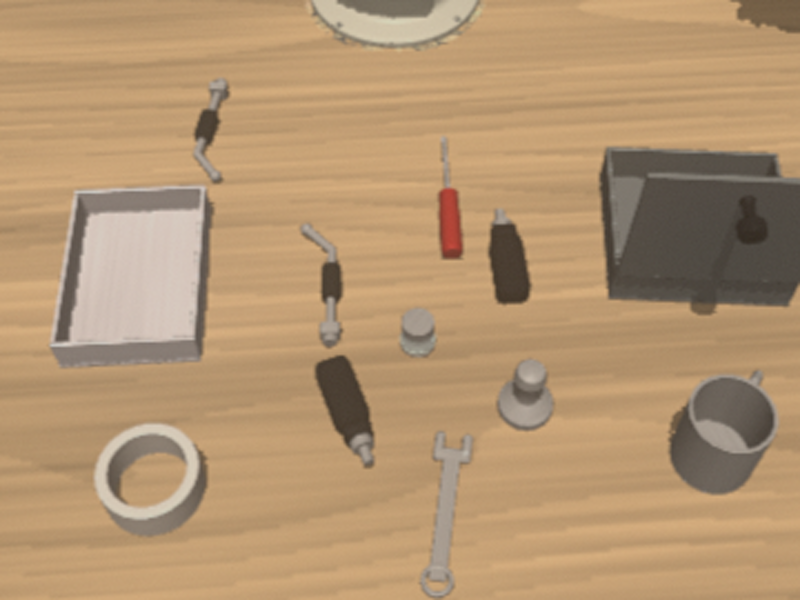

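View pics/side0.png

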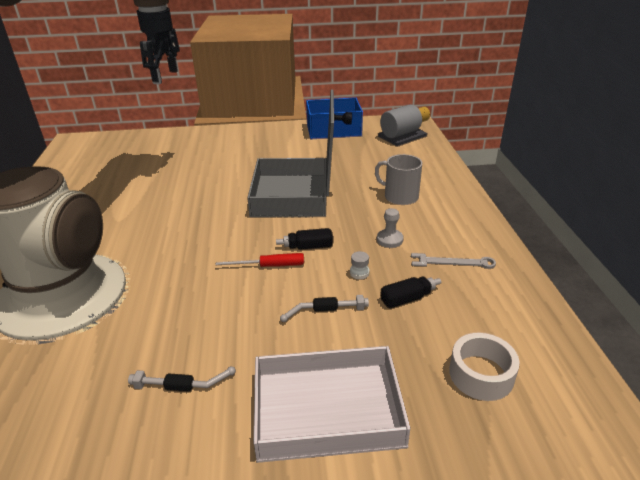

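The scene crop shows two wands at full-frame pixels (279,260) and (223,188). The one meant is (279,260), at x=0.50, y=-0.10, r≈0.51, because the other is nearer the base at r≈0.36. The grips are at (358,247) and (286,315). The crate is at right with its lid about upright, and the tray is at left. Next I measure yaws and the lid angle, and crop in on the wand to confirm it.

```bash
python3 - <<'E'
from h import *
def rect(P):
    (c,s,a)=cv2.minAreaRect((P[:,:2]*1000).astype(np.float32)); return np.round(c,1),np.round(s,1),round(a,1)
for n in ["scene","side"]:
    im,d=camera(n); C=cloud(n,d); ok=d>0
    for k in ["grip_a","wand"]:
        for r in cut_out(k,n):
            P=C[r["mask"]&ok&(C[...,2]>.005)]
            Q=P[:,:2]-np.median(P[:,:2],0); v=np.linalg.svd(Q,full_matrices=False)[2][0]
            print(n,k,round(r["score"],2),rect(P),"axis",round(np.degrees(np.arctan2(v[1],v[0])),1),"r",np.linalg.norm(P[:,:2].mean(0)).round(3),"ztop",np.percentile(P[:,2],98).round(3))
    for k,z,b in [("crate",.055,(.33,.60,.18,.45)),("tray",.045,(.34,.62,-.44,-.20))]:
        m=ok&(abs(C[...,2]-z)<.004)&(C[...,0]>b[0])&(C[...,0]<b[1])&(C[...,1]>b[2])&(C[...,1]<b[3])
        if k=="crate": m&=C[...,0]<.55
        print(n,k,m.sum(),rect(C[m]))
    m=ok&(C[...,2]>.08)&(C[...,2]<.3)&(C[...,0]>.45)&(C[...,0]<.75)&(C[...,1]>.16)&(C[...,1]<.44)
    for lo in np.arange(.08,.26,.03):
        q=C[m&(C[...,2]>lo)&(C[...,2]<lo+.03)]
        if len(q)>5:
            a=np.polyfit(q[:,1],q[:,0],1); print(n,"lid z",round(lo,2),len(q),"x",np.percentile(q[:,0],[2,50,98]).round(3),"y",np.percentile(q[:,1],[1,99]).round(3),"dx/dy",a.round(3))
    for nm in ["jar","tamper","pitcher"]:
        k={"jar":"grease_jar"}.get(nm,nm); print(k,[(round(r["score"],2),np.round(w(n,r["xyz"]),3).tolist()) for r in mark_of(k,n)])
    if n=="scene": cv2.imwrite("pics/wandc.png",cv2.resize(im[170:310,190:350,::-1],(640,560),interpolation=cv2.INTER_CUBIC))
print(get_obs()["time"])
E
```

```text
scene grip_a 0.82 (array([669.9, -90.3]), array([121.6,  38.2]), 16.6) axis 17.3 r 0.674 ztop 0.036
scene grip_a 0.56 (array([484.2,  96. ]), array([120. ,  38.6]), 0.3) axis 0.0 r 0.509 ztop 0.036
scene grip_a 0.31 (array([494. , 309.8]), array([200.9, 241.9]), 83.5) axis -95.2 r 0.639 ztop 0.234
scene wand 0.75 (array([ 501.6, -108.9]), array([163.8,  34.7]), 6.9) axis 4.4 r 0.524 ztop 0.024
scene wand 0.5 (array([ 263.8, -247.3]), array([ 34.9, 162.1]), 88.2) axis -5.1 r 0.36 ztop 0.023
scene crate 256 (array([465.6, 313.9]), array([200.5, 187.3]), 83.3)
scene tray 515 (array([ 483.2, -319.9]), array([150.8, 214.2]), 89.1)
scene lid z 0.08 886 x [0.55  0.567 0.745] y [0.205 0.397] dx/dy [-0.178  0.662]
scene lid z 0.11 618 x [0.551 0.563 0.576] y [0.204 0.398] dx/dy [0.122 0.527]
scene lid z 0.14 604 x [0.553 0.564 0.578] y [0.204 0.399] dx/dy [0.123 0.529]
scene lid z 0.17 724 x [0.555 0.568 0.61 ] y [0.203 0.397] dx/dy [0.119 0.534]
scene lid z 0.2 981 x [0.558 0.572 0.612] y [0.203 0.397] dx/dy [0.114 0.541]
scene lid z 0.23 318 x [0.556 0.569 0.582] y [0.205 0.398] dx/dy [0.12
[... 761 characters left out ...]
, 313.9]), array([207.2, 185.5]), 83.4)
side tray 1827 (array([ 480.3, -320.1]), array([152.4, 210.1]), 89.1)
side lid z 0.08 366 x [0.543 0.715 0.748] y [0.202 0.374] dx/dy [0.312 0.612]
side lid z 0.11 53 x [0.543 0.547 0.553] y [0.199 0.293] dx/dy [0.056 0.535]
side lid z 0.14 74 x [0.545 0.55  0.568] y [0.201 0.395] dx/dy [0.095 0.529]
side lid z 0.17 109 x [0.548 0.556 0.606] y [0.202 0.39 ] dx/dy [0.208 0.513]
side lid z 0.2 207 x [0.55  0.58  0.608] y [0.2   0.385] dx/dy [0.269 0.506]
side lid z 0.23 104 x [0.553 0.565 0.58 ] y [0.201 0.396] dx/dy [0.126 0.529]
grease_jar []
tamper [(0.75, [0.664, 0.093, 0.002])]
pitcher [(0.8, [0.734, 0.277, 0.002]), (0.17, [0.423, -0.13, 0.01])]
1.7
```

View pics/wandc.png

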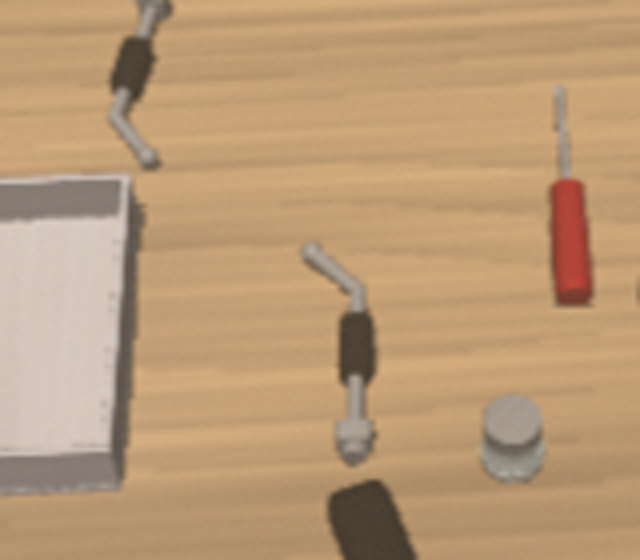

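The crop confirms the wand at crop (355,345), at x≈0.50, y≈-0.105. The other one, top-left by the tray's near side, is closer to the base. Crate yaw is ≈ -6.7° and lid angle is ≈ 92°. I move to grip_a first, with the gripper part-open because of the nearby driver.

Call:
servo_tool(moves=[[[0,0,-6.1],[0,0,-0.01],65],[[0,0,-6.1],[0,0,-0.01],65],[[0,0,-6.1],[0,0,0],65],[[0,0,0],[-0.028,-0.039,0],65],[[0,0,0],[-0.028,-0.039,0],65],[[0,0,0],[-0.028,-0.039,0],65],[[0,0,0],[-0.028,-0.039,0],65],[[0,0,0],[-0.028,-0.039,0],65],[[0,0,0],[-0.028,-0.039,0],65],[[0,0,0],[-0.028,-0.039,0],65],[[0,0,0],[-0.028,-0.039,0],65],[[0,0,0],[-0.028,-0.039,0],65]], force=50)

```text
time: 2.9
ee_pos: [0.4256, 0.1692, 0.2283]
tcp_rot: [180.0, 0.0, 180.0]
wrist_force: [0.4, 1.3, 0.0]
opening: 0.0555
grasp_force: 0.0
```

Call:
servo_tool(moves=[[[0,0,0],[-0.028,-0.037,0.01],65],[[0,0,0],[-0.028,-0.037,0.01],65],[[0,0,0],[0,0,0.03],65],[[0,0,0],[0,0,0],65]])

```text
time: 3.3
ee_pos: [0.4797, 0.0955, 0.1745]
tcp_rot: [-179.9, -0.3, 179.8]
wrist_force: [-0.1, 0.3, 0.1]
opening: 0.0555
grasp_force: 0.0
```

```bash
cat >> h.py <<'E'
def look(k,n="wrist",fn=None,zmin=.005):
    o=get_obs(); im,d=camera(n); C=cloud(n,d)
    if fn: cv2.imwrite(f"pics/{fn}.png",im[:,:,::-1])
    print("t",o["time"],"q",np.round(o["q"],1),"ee",np.round(o["ee_pos"],4),"rot",np.round(o["tcp_rot"],1))
    for r in cut_out(k,n)[:2]:
        P=C[r["mask"]&(d>0)&(C[...,2]>zmin)]
        c,s,a=cv2.minAreaRect((P[:,:2]*1000).astype(np.float32))
        print("cut",round(r["score"],2),np.round(c,1),np.round(s,1),round(a,1),"z",np.percentile(P[:,2],[5,98]).round(3))
    for r in mark_of(k,n)[:2]: print("mark",round(r["score"],2),w(n,r["xyz"]).round(4))
E
python3 -c "
from h import *
look('grip_a',fn='w1')"
```

```text
t 3.3 q [11.3 -3.6 -2.3 91.6  0.  11.4] ee [0.4797 0.0955 0.1745] rot [-179.9   -0.3  179.8]
cut 0.67 [480.1  96.7] [119.4  37.6] 0.8 z [0.025 0.038]
cut 0.63 [580.3 -48.1] [ 97.  285.7] 63.4 z [0.011 0.038]
mark 0.93 [0.4858 0.0977 0.0025]
mark 0.37 [0.7417 0.28   0.0075]
```

Call:
servo_tool(moves=[[[0,0,0],[-0.001,0.001,0.04],65],[[0,0,0],[0,0,0.04],65],[[0,0,0],[0,0,0.04],65],[[0,0,0],[0,0,0.03],65],[[0,0,0],[0,0,0.02],65],[[0,0,0],[0,0,0],65],[[0,0,0],[0,0,0],0],[[0,0,0],[0,0,0],0],[[0,0,0],[0,0,0],0],[[0,0,0],[0,0,0],0]], force=60)

```text
time: 4.45
ee_pos: [0.4835, 0.0984, 0.0108]
tcp_rot: [180.0, 0.3, 180.0]
wrist_force: [0.2, -0.3, 8.8]
opening: -0.0
grasp_force: 4.8
```

```bash
python3 - <<'E'
from h import *
o=get_obs(); print(o["opening"],o["grasp_force"],o["wrist_force"])
im,d=camera("side"); a=im[180:330,230:430,::-1]
im2,d=camera("wrist")
cv2.imwrite("pics/s1.png",np.hstack([cv2.resize(a,(400,300)),cv2.resize(im2[:,:,::-1],(400,300))]))
print([(round(r["score"],2),w("side",r["xyz"]).round(3)) for r in mark_of("grip_a","side")])
E
```

```text
-2.217850304366334e-05 4.751254784641787 [ 0.18300526 -0.25381311  8.81579531]
[(0.81, array([ 0.666, -0.087,  0.   ])), (0.71, array([ 0.479,  0.095, -0.003]))]
```

View pics/s1.png

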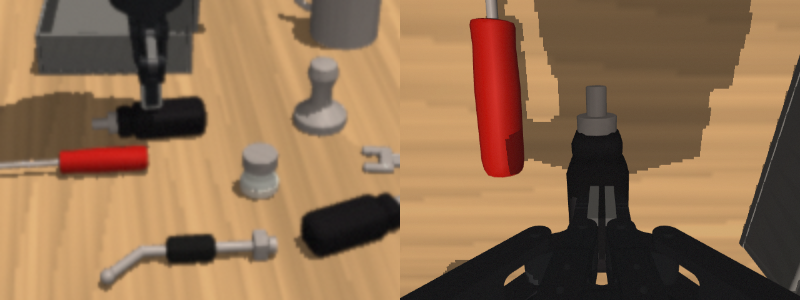

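The picture shows the fingers shut on top of grip_a, in the left half at (150,105), instead of around it, while the reported z is 0.011. I'll check the finger depth against the reported pose.

```bash
python3 - <<'E'
from h import *
im,d=camera("side"); C=cloud("side",d)
for v in range(210,252,3): print(v,[ (C[v,u].round(3).tolist(), im[v,u].tolist()) for u in (301,306)])
im,d=camera("scene"); C=cloud("scene",d)
m=(d>0)&(abs(C[...,0]-.4835)<.013)&(abs(C[...,1]-.098)<.05)&(C[...,2]<.09)&(C[...,2]>.006)
for lo in np.arange(.005,.09,.01):
    q=C[m&(C[...,2]>lo)&(C[...,2]<lo+.01)]; 
    if len(q): print(round(lo,3),len(q),q.min(0).round(3),q.max(0).round(3))
print([(round(r["score"],2),w("scene",r["xyz"]).round(3)) for r in mark_of("grip_a","scene")], get_obs()["joint_efforts"].__repr__())
E
```

```text
210 [([0.473, 0.039, 0.128], [57, 57, 58]), ([0.483, 0.042, 0.126], [121, 117, 114])]
213 [([0.473, 0.034, 0.125], [23, 23, 25]), ([0.483, 0.039, 0.121], [46, 46, 46])]
216 [([0.473, 0.046, 0.11], [16, 16, 19]), ([0.483, 0.052, 0.106], [26, 27, 27])]
219 [([0.473, 0.055, 0.097], [14, 16, 17]), ([0.484, 0.069, 0.087], [31, 31, 32])]
222 [([0.474, 0.07, 0.08], [53, 53, 50]), ([0.485, 0.085, 0.069], [24, 24, 25])]
225 [([0.474, 0.093, 0.057], [92, 88, 84]), ([0.484, 0.087, 0.061], [22, 22, 26])]
228 [([0.474, 0.093, 0.05], [93, 89, 83]), ([0.484, 0.085, 0.055], [20, 21, 22])]
231 [([0.474, 0.091, 0.043], [88, 85, 81]), ([0.484, 0.082, 0.049], [25, 25, 26])]
234 [([0.473, 0.092, 0.035], [45, 42, 42]), ([0.484, 0.091, 0.035], [46, 44, 43])]
237 [([0.473, 0.083, 0.034], [17, 17, 17]), ([0.483, 0.084, 0.032], [27, 24, 27])]
240 [([0.472, 0.076, 0.031], [16, 13, 15]), ([0.483, 0.08, 0.028], [17, 17, 16])]
243 [([0.472, 0.076, 0.023], [17, 14, 17]), ([0.482, 0.079, 0.021], [20, 18, 18])]
246 [([0.471, 0.076, 0.016], [17, 15, 16]), ([0.482, 0.077, 0.014], [14, 14, 14])]
249 [([0.471, 0.081, 0.005], [43, 34, 25]), ([0.482, 0.079, 0.005], [62, 48, 34])]
0.005 5 [0.472 0.077 0.008] [0.493 0.077 0.015]
0.015 6 [0.477 0.077 0.016] [0.49  0.115 0.024]
0.025 54 [0.471 0.077 0.026] [0.496 0.113 0.035]
0.035 14 [0.489 0.088 0.035] [0.496 0.11  0.044]
0.045 31 [0.488 0.085 0.046] [0.496 0.112 0.055]
0.055 26 [0.483 0.085 0.055] [0.496 0.112 0.065]
0.065 21 [0.483 0.083 0.065] [0.496 0.12  0.074]
0.075 45 [0.473 0.073 0.075] [0.496 0.132 0.085]
0.085 68 [0.472 0.062 0.085] [0.496 0.139 0.09 ]
[(0.95, array([0.485, 0.093, 0.001])), (0.75, array([ 0.662, -0.092,  0.003]))] array([ 1.60527821e-01, -3.98548579e+01,  4.21686566e+01, -1.60225206e-01,
        9.08968155e-02, -8.42715781e-04])
```

The shut fingertips are really at z≈0.035 while the reported TCP is at z≈0.011. The true finger end seems about 25 mm short of the reported TCP. I lift clear and measure that with free fingers before going on.

Call:
servo_tool(moves=[[[0,0,0],[0,0,-0.03],0],[[0,0,0],[0,0,-0.03],0],[[0,0,0],[0,0,0],0],[[0,0,0],[0,0,0],0]])

```text
time: 5.15
ee_pos: [0.4827, 0.0983, 0.0696]
tcp_rot: [180.0, 0.2, 180.0]
wrist_force: [-0.1, -1.0, -0.5]
opening: -0.0004
grasp_force: 0.0
```

```bash
python3 - <<'E'
from h import *
o=get_obs(); e=np.array(o["ee_pos"]); print(e,o["wrist_force"],o["tcp_rot"],o["time"])
for n in("side","scene"):
    im,d=camera(n); C=cloud(n,d)
    m=(d>0)&(abs(C[...,0]-e[0])<.02)&(abs(C[...,1]-e[1])<.03)&(C[...,2]>.042)&(C[...,2]<.15)
    q=C[m]; print(n,len(q),"lowest z",np.sort(q[:,2])[:8].round(4)); q=q[q[:,2]<q[:,2].min()+.015]; print(q.min(0).round(3),q.max(0).round(3))
R,t=cal("wrist")[1:]; print("cam pos",(-R.T@t).round(4)); print(R.round(3).tolist())
look("grip_a")
E
```

```text
[0.48271012 0.09825664 0.06961356] [-0.14629951 -0.99146029 -0.47469548] [1.79964896e+02 1.68878823e-01 1.79983823e+02] 5.15
side 175 lowest z [0.0918 0.0943 0.0944 0.0944 0.0949 0.0949 0.095  0.0952]
[0.472 0.081 0.092] [0.493 0.096 0.107]
scene 274 lowest z [0.0883 0.0916 0.0953 0.0958 0.0963 0.0971 0.0976 0.0993]
[0.486 0.087 0.088] [0.496 0.11  0.103]
cam pos [0.4066 0.0979 0.234 ]
[[0.0, 1.0, -0.0], [0.955, -0.0, 0.297], [0.297, -0.0, -0.955]]
t 5.25 q [ 11.5  -3.4 -13.9  79.5   0.   11.5] ee [0.4816 0.098  0.0678] rot [-180.   -0.  180.]
cut 0.7 [550.  -25.9] [ 25.7 208.1] 43.0 z [0.007 0.031]
cut 0.66 [465.6  95.6] [92.3 38. ] 0.8 z [0.021 0.035]
mark 0.64 [ 0.4867  0.0936 -0.002 ]
```

Free fingertips are at z≈0.0925 with the reported TCP at 0.0696, so the true shut tip is about 23 mm above the reported TCP, and x and y agree. I'll use tip = ee_z + 0.023 when shut, and about +0.030 at 38–55 mm opening.

Call:
servo_tool(moves=[[[0,0,0],[0,-0.002,0],65],[[0,0,0],[0,0,0],65],[[0,0,0],[0,0,0],65],[[0,0,0],[0,0,0.03],65],[[0,0,0],[0,0,0.03],65],[[0,0,0],[0,0,0.02],65],[[0,0,0],[0,0,0.01],65],[[0,0,0],[0,0,0],65],[[0,0,0],[0,0,0],20],[[0,0,0],[0,0,0],20],[[0,0,0],[0,0,0],20],[[0,0,0],[0,0,0],20]], force=60)

```text
time: 6.6
ee_pos: [0.4827, 0.0962, -0.0206]
tcp_rot: [180.0, 0.1, 180.0]
wrist_force: [0.1, -0.1, 7.2]
opening: 0.0374
grasp_force: 61.3
```

Call:
servo_tool(moves=[[[0,0,0],[0,0,-0.02],20],[[0,0,0],[0,0,-0.04],20],[[0,0,0],[0,0,-0.04],20],[[0,0,0],[0,0,-0.03],20],[[0,0,0],[0.0025,0.044,0],20],[[0,0,0],[0.0025,0.044,0],20],[[0,0,0],[0.0025,0.044,0],20],[[0,0,0],[0.0025,0.044,0],20],[[0,0,0],[0.0025,0.044,0],20],[[0,0,0],[0.0025,0.044,0],20],[[0,0,6.7],[0,0,0],20],[[0,0,0],[0,0,0],20]])

```text
time: 7.8
ee_pos: [0.4663, 0.361, 0.1076]
tcp_rot: [-180.0, -0.0, 173.3]
wrist_force: [-0.2, -0.9, -0.8]
opening: 0.0371
grasp_force: 60.8
```

Call:
servo_tool(moves=[[[0,0,0],[0,0,0.04],20],[[0,0,0],[0,0,0.04],20],[[0,0,0],[0,0,0.03],20],[[0,0,0],[0,0,0.01],20],[[0,0,0],[0,0,0],20],[[0,0,0],[0,0,0],58],[[0,0,0],[0,0,0],58],[[0,0,0],[0,0,0],58],[[0,0,0],[0,0,-0.03],58],[[0,0,0],[0,0,-0.04],58],[[0,0,0],[0,0,-0.04],58],[[0,0,0],[0,0,-0.04],58]])

```text
time: 9.0
ee_pos: [0.4668, 0.36, 0.1405]
tcp_rot: [179.9, 0.1, 173.3]
wrist_force: [0.6, 0.4, 0.6]
opening: 0.0496
grasp_force: 0.0
```

```bash
python3 -c "
from h import *
look('grip_a')"
```

```text
t 9.0 q [37.6  9.5  7.6 88.  -0.  44.3] ee [0.4668 0.36   0.1405] rot [1.799e+02 1.000e-01 1.733e+02]
cut 0.97 [474.3 362.3] [ 39.9 133.7] 82.3 z [0.035 0.048]
mark 0.9 [0.4716 0.3616 0.0065]
```

Call:
servo_tool(moves=[[[0,0,-6.7],[0,0,0],65],[[0,0,0],[0,-0.045,0],65],[[0,0,0],[0,-0.045,0],65],[[0,0,0],[0,-0.045,0],65],[[0,0,0],[0,-0.045,0],65],[[0,0,0],[0,-0.045,0],65],[[0,0,0],[-0.033,-0.037,0],65],[[0,0,0],[-0.033,-0.037,0],65],[[0,0,0],[-0.033,-0.037,0],65],[[0,0,0],[-0.033,-0.037,0],65],[[0,0,0],[-0.033,-0.037,0],65],[[0,0,0],[-0.033,-0.037,0],65]])

```text
time: 10.35
ee_pos: [0.6654, -0.0889, 0.1369]
tcp_rot: [180.0, -0.1, 180.0]
wrist_force: [0.8, 0.6, -0.6]
opening: 0.0554
grasp_force: 0.0
```

Call:
servo_tool(moves=[[[0,0,-8.5],[0,0,0.01],65],[[0,0,-8.5],[0,0,0.01],65],[[0,0,0],[0,0,0],65]])

```text
time: 10.65
ee_pos: [0.6637, -0.0874, 0.1148]
tcp_rot: [179.9, -0.2, -162.9]
wrist_force: [-0.2, 0.2, 0.0]
opening: 0.0555
grasp_force: 0.0
```

```bash
python3 -c "
from h import *
look('grip_b')"
```

```text
t 10.65 q [ -7.5  21.2  18.9  88.    0.  -24.6] ee [ 0.6637 -0.0874  0.1148] rot [ 179.9   -0.2 -162.9]
cut 0.58 [668.5 -90.3] [122.1  38.1] 16.5 z [0.026 0.037]
mark 0.62 [ 0.6668 -0.0896 -0.0009]
```

Call:
servo_tool(moves=[[[0,0,0],[0,-0.004,0.03],65],[[0,0,0],[0,0,0.04],65],[[0,0,0],[0,0,0.03],65],[[0,0,0],[0,0,0.02],65],[[0,0,0],[0,0,0.02],65],[[0,0,0],[0,0,0],65],[[0,0,0],[0,0,0],20],[[0,0,0],[0,0,0],20],[[0,0,0],[0,0,0],20],[[0,0,0],[0,0,0],20]])

```text
time: 11.8
ee_pos: [0.6668, -0.0909, -0.0202]
tcp_rot: [-179.9, 0.1, -163.0]
wrist_force: [-0.3, -0.0, 6.2]
opening: 0.0373
grasp_force: 60.8
```

Call:
servo_tool(moves=[[[0,0,0],[0,0,-0.02],20],[[0,0,0],[0,0,-0.04],20],[[0,0,8.5],[0,0,-0.04],20],[[0,0,8.5],[0,0,-0.04],20],[[0,0,0],[0.034,0.032,0],20],[[0,0,0],[0.034,0.032,0],20],[[0,0,0],[0.034,0.032,0],20],[[0,0,0],[0.034,0.032,0],20],[[0,0,0],[0.034,0.032,0],20],[[0,0,0],[0.034,0.032,0],20],[[0,0,0],[0.002,0.043,0],20],[[0,0,0],[0.002,0.043,0],20]])

```text
time: 13.0
ee_pos: [0.4572, 0.1884, 0.1191]
tcp_rot: [180.0, 0.1, 179.9]
wrist_force: [1.2, 0.2, -1.4]
opening: 0.037
grasp_force: 60.3
```

Call:
servo_tool(moves=[[[0,0,0],[0.002,0.043,0],20],[[0,0,0],[0.002,0.043,0],20],[[0,0,6.7],[0,0,0],20],[[0,0,0],[0,0,0],20]])

```text
time: 13.4
ee_pos: [0.4536, 0.2742, 0.118]
tcp_rot: [-180.0, -0.0, 173.3]
wrist_force: [-0.0, -0.6, -1.9]
opening: 0.0371
grasp_force: 60.6
```

Call:
servo_tool(moves=[[[0,0,0],[0,-0.003,0.04],20],[[0,0,0],[0,0,0.04],20],[[0,0,0],[0,0,0.03],20],[[0,0,0],[0,0,0.02],20],[[0,0,0],[0,0,0],20],[[0,0,0],[0,0,0],58],[[0,0,0],[0,0,0],58],[[0,0,0],[0,0,0],58],[[0,0,0],[0,0,-0.03],58],[[0,0,0],[0,0,-0.04],58],[[0,0,0],[0,0,-0.04],58],[[0,0,0],[0,0,-0.04],58]])

```text
time: 14.6
ee_pos: [0.4535, 0.2701, 0.1402]
tcp_rot: [180.0, 0.0, 173.3]
wrist_force: [1.2, 0.7, -0.7]
opening: 0.0497
grasp_force: 0.0
```

```bash
python3 -c "
from h import *
look('grip_b',fn='w2')"
```

```text
t 14.6 q [30.8  1.  -1.5 87.4 -0.  37.5] ee [0.4535 0.2701 0.1402] rot [180.    0.  173.3]
cut 0.69 [458.  270.2] [ 42.6 122.5] 82.0 z [0.036 0.047]
cut 0.61 [476. 366.] [ 48.7 136.4] 84.4 z [0.029 0.048]
mark 0.82 [0.4575 0.2706 0.006 ]
mark 0.6 [0.4689 0.3602 0.0065]
```

View pics/w2.png

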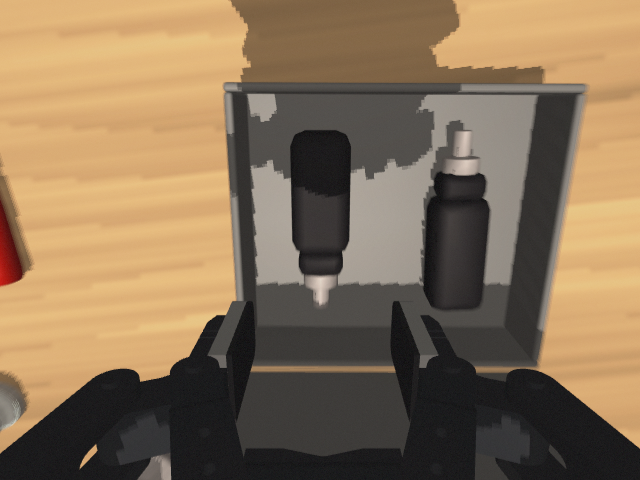

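Both grips lie flat in the crate, at (320,220) and (457,230), clear of each other and the walls. Next is the wand.

Call:
servo_tool(moves=[[[0,0,-4.7],[0,0,0],55],[[0,0,0],[-0.007,-0.041,0],55],[[0,0,0],[-0.007,-0.041,0],55],[[0,0,0],[-0.007,-0.041,0],55],[[0,0,0],[-0.007,-0.041,0],55],[[0,0,0],[-0.007,-0.041,0],55],[[0,0,0],[-0.007,-0.041,0],55],[[0,0,0],[-0.007,-0.041,0],55],[[0,0,0],[-0.007,-0.041,0],55],[[0,0,0],[-0.005,-0.044,0],55],[[0,0,0],[0,0,0.02],55],[[0,0,0],[0,0,0],55]])

```text
time: 15.95
ee_pos: [0.4998, -0.1046, 0.1149]
tcp_rot: [180.0, -0.3, 177.8]
wrist_force: [-0.4, 0.1, -1.0]
opening: 0.0468
grasp_force: 0.0
```

```bash
python3 -c "
from h import *
look('wand')
for k in ('wand_nut','wand_tip'): print(k,[(round(r['score'],2),w('wrist',r['xyz']).round(4)) for r in mark_of(k,'wrist')])"
```

```text
t 15.95 q [-11.8  -1.   -6.3  84.9   0.   -9.7] ee [ 0.4998 -0.1046  0.1149] rot [180.   -0.3 177.8]
cut 0.78 [ 499.8 -108.1] [165.7  36.4] 7.6 z [0.014 0.025]
mark 0.81 [ 0.5039 -0.1045  0.0035]
wand_nut [(0.63, array([ 0.573 , -0.1052,  0.0167]))]
wand_tip [(0.79, array([ 0.4292, -0.1298,  0.0145]))]
```

Call:
servo_tool(moves=[[[0,0,0],[-0.001,0,0.04],55],[[0,0,0],[0,0,0.04],55],[[0,0,0],[0,0,0.03],55],[[0,0,0],[0,0,0.021],55],[[0,0,0],[0,0,0],55],[[0,0,0],[0,0,0],5],[[0,0,0],[0,0,0],5],[[0,0,0],[0,0,0],5],[[0,0,0],[0,0,0],5],[[0,0,0],[0,0,0],5]], force=50)

```text
time: 17.2
ee_pos: [0.5038, -0.1038, -0.0109]
tcp_rot: [-180.0, 0.2, 178.0]
wrist_force: [-0.9, 1.0, 7.2]
opening: 0.0208
grasp_force: 49.9
```

Call:
servo_tool(moves=[[[0,0,0],[0,0,-0.02],5],[[0,0,0],[0,0,-0.05],5],[[0,0,0],[0,0,-0.05],5],[[0,0,0],[0.003,-0.041,0],5],[[0,0,0],[0.003,-0.041,0],5],[[0,0,0],[0.003,-0.041,0],5],[[0,0,0],[0.003,-0.041,0],5],[[0,0,0],[0.003,-0.041,0],5],[[0,0,-1],[0,0,0],5],[[0,0,0],[0,0,0],5]])

```text
time: 18.2
ee_pos: [0.48, -0.3088, 0.1073]
tcp_rot: [180.0, 0.0, 178.9]
wrist_force: [0.3, -0.8, -2.3]
opening: 0.0199
grasp_force: 49.5
```

```bash
python3 -c "
from h import *
look('wand',n='side')"
```

```text
t 18.2 q [-32.8   7.    1.1  84.1   0.  -31.7] ee [ 0.48   -0.3088  0.1073] rot [180.    0.  178.9]
cut 0.81 [ 474.3 -315.2] [163.7  35.1] 8.3 z [0.125 0.141]
cut 0.73 [ 258.2 -249.5] [ 33.3 164.6] 87.3 z [0.009 0.024]
mark 0.85 [ 0.4778 -0.3059  0.1184]
mark 0.63 [ 0.2524 -0.2536 -0.0009]
```

Held level and centred over the tray, so I lower it, release and lift.

Call:
servo_tool(moves=[[[0,0,0],[-0.002,0,0.04],5],[[0,0,0],[0,0,0.04],5],[[0,0,0],[0,0,0.02],5],[[0,0,0],[0,0,0.01],5],[[0,0,0],[0,0,0],5],[[0,0,0],[0,0,0],48],[[0,0,0],[0,0,0],48],[[0,0,0],[0,0,0],48],[[0,0,0],[0,0,-0.03],48],[[0,0,0],[0,0,-0.04],48],[[0,0,0],[0,0,-0.04],0],[[0,0,0],[0,0,-0.04],0]], force=60)

```text
time: 19.55
ee_pos: [0.4822, -0.3082, 0.1494]
tcp_rot: [-180.0, 0.1, 179.0]
wrist_force: [0.9, 0.5, 0.7]
opening: 0.0125
grasp_force: 0.0
```

```bash
python3 -c "
from h import *
look('wand',n='side',fn='s3')
look('grip_a',n='scene',fn='s4')
im=cv2.imread('pics/s3.png'); im2=cv2.imread('pics/s4.png')
cv2.imwrite('pics/s34.png',np.hstack([cv2.resize(im[320:480,220:430],(400,305)),cv2.resize(im2[170:330,390:600],(400,305))]))
print([(round(r['score'],2),w('scene',r['xyz']).round(3)) for r in mark_of('lid_handle','scene')])
"
```

```text
t 19.55 q [-32.6   7.1   5.9  88.7   0.  -31.6] ee [ 0.4822 -0.3082  0.1494] rot [-1.80e+02  1.00e-01  1.79e+02]
cut 0.76 [ 258.6 -249.6] [ 35.5 164. ] 88.5 z [0.009 0.024]
cut 0.67 [ 475.5 -308.1] [162.8  48. ] 7.6 z [0.013 0.028]
mark 0.77 [ 0.2529 -0.2511  0.001 ]
mark 0.69 [ 0.4814 -0.3055  0.0046]
t 19.7 q [-32.6   7.1   6.   88.6   0.  -31.6] ee [ 0.4836 -0.3091  0.1508] rot [-179.8    0.3  179. ]
cut 0.45 [476.  234.8] [  9.1 168. ] 70.4 z [0.016 0.194]
mark 0.72 [ 0.4834 -0.3225  0.006 ]
[(0.6, array([0.605, 0.294, 0.199])), (0.27, array([ 0.555, -0.311,  0.019]))]
```

View pics/s34.png

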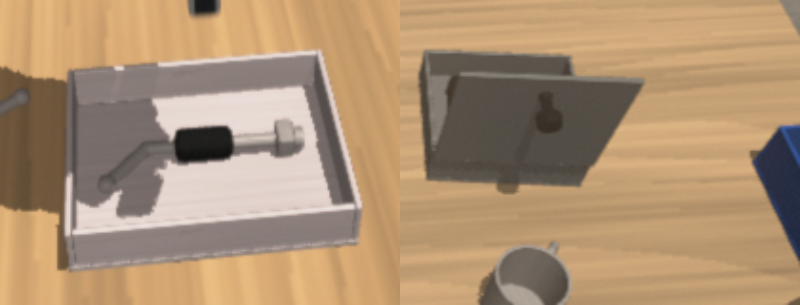

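The wand lies flat in the tray, with its sleeve at (203,143) in the left half. The lid in the right half is still upright. Next I take the shut fingers over behind the lid, off to the side of the knob.

Call:
servo_tool(moves=[[[0,0,5.7],[0,0,-0.05],0],[[0,0,0],[0,0,-0.05],0],[[0,0,0],[-0.003,0.046,0],0],[[0,0,0],[-0.003,0.046,0],0],[[0,0,0],[-0.003,0.046,0],0],[[0,0,0],[-0.003,0.046,0],0],[[0,0,0],[-0.003,0.046,0],0],[[0,0,0],[-0.003,0.046,0],0],[[0,0,0],[-0.003,0.046,0],0],[[0,0,0],[-0.003,0.046,0],0],[[0,0,0],[-0.003,0.046,0],0],[[0,0,0],[-0.003,0.046,0],0]])

```text
time: 21.1
ee_pos: [0.5655, 0.1471, 0.2457]
tcp_rot: [-180.0, -0.1, 173.3]
wrist_force: [0.8, -0.1, 0.3]
opening: 0.0
grasp_force: 0.0
```

Call:
servo_tool(moves=[[[0,0,0],[-0.004,0.046,0],0],[[0,0,0],[-0.004,0.046,0],0],[[0,0,0],[0,0,0],0],[[0,0,0],[0,0,0],0]])

```text
time: 21.5
ee_pos: [0.5842, 0.2365, 0.2449]
tcp_rot: [-179.9, -0.2, 173.4]
wrist_force: [-0.9, -0.6, -0.4]
opening: 0.0001
grasp_force: 0.0
```

Call:
servo_tool(moves=[[[0,0,0],[0,0,0.03],0],[[0,0,0],[0,0,0.025],0],[[0,0,0],[0,0,0.009],0],[[0,0,0],[0,0,0],0],[[0,0,0],[0.01,0,0],0],[[0,0,0],[0.01,0,0],0],[[0,0,0],[0.01,0,0],0]])

```text
time: 22.2
ee_pos: [0.5544, 0.2392, 0.1845]
tcp_rot: [179.9, 0.1, 173.3]
wrist_force: [1.6, 1.1, 1.8]
opening: -0.0001
grasp_force: 0.7
```

Call:
servo_tool(moves=[[[0,0,0],[0.008,0,0],0],[[0,0,0],[0.008,0,0.001],0],[[0,0,0],[0.013,0,0.002],0],[[0,0,0],[0.013,0,0.003],0],[[0,0,0],[0.012,0,0.004],0],[[0,0,0],[0.012,0,0.005],0],[[0,0,0],[0.011,0,0.006],0],[[0,0,0],[0.011,0,0.008],0],[[0,0,0],[0,0,0],0]])

```text
time: 23.1
ee_pos: [0.4657, 0.2495, 0.1533]
tcp_rot: [-180.0, -0.1, 173.3]
wrist_force: [1.3, -0.0, 0.2]
opening: 0.0005
grasp_force: 0.0
```

```bash
python3 - <<'E'
from h import *
im,d=camera("side"); cv2.imwrite("pics/l1.png",cv2.resize(im[60:300,200:440,::-1],(600,600)))
print([(round(r["score"],2),w("side",r["xyz"]).round(3)) for r in mark_of("lid_handle","side")])
E
```

```text
[(0.88, array([0.495, 0.312, 0.197]))]
```

View pics/l1.png

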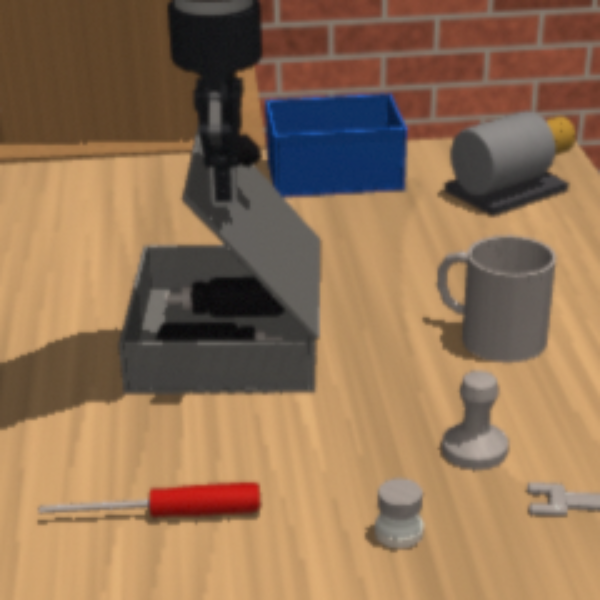

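The lid is folding along with the fingertips and is now at about 50°, with its free edge at (190,200). I continue the arc down to shut.

Call:
servo_tool(moves=[[[0,0,0],[0.01,0,0.009],0],[[0,0,0],[0.01,0,0.009],0],[[0,0,0],[0.008,0,0.01],0],[[0,0,0],[0.008,0,0.01],0],[[0,0,0],[0.006,0,0.011],0],[[0,0,0],[0.006,0,0.012],0],[[0,0,0],[0.004,0,0.012],0],[[0,0,0],[0.004,0,0.013],0],[[0,0,0],[0.002,0,0.013],0],[[0,0,0],[0.002,0,0.01],0],[[0,0,0],[0,0,0],0]])

```text
time: 24.3
ee_pos: [0.407, 0.256, 0.0433]
tcp_rot: [-179.9, -0.1, 173.3]
wrist_force: [-0.2, 0.7, 0.3]
opening: -0.0003
grasp_force: 0.0
```

Call:
servo_tool(moves=[[[0,0,0],[0,0,0.003],0],[[0,0,0],[0,0,0.003],0],[[0,0,0],[0,0,0],0]])

```text
time: 24.6
ee_pos: [0.4082, 0.2566, 0.0393]
tcp_rot: [180.0, 0.0, 173.3]
wrist_force: [-0.6, 0.5, 0.9]
opening: 0.0001
grasp_force: 0.0
```

Call:
servo_tool(moves=[[[0,0,0],[0,0,0.003],0],[[0,0,0],[0,0,0.003],0],[[0,0,0],[0,0,0],0]])

```text
time: 24.9
ee_pos: [0.4084, 0.2569, 0.0385]
tcp_rot: [179.8, 0.2, 173.3]
wrist_force: [-17.5, -10.2, 46.9]
opening: 0.0
grasp_force: 23.5
```

```bash
python3 - <<'E'
from h import *
print(get_obs()["ee_pos"])
for n in("scene","side"):
    im,d=camera(n); C=cloud(n,d)
    Rz=np.array([[.993,-.117],[.117,.993]]); L=(C[...,:2]-[.463,.315])@Rz
    m=(d>0)&(L[...,1]>.03)&(L[...,1]<.09)&(C[...,2]<.12)&(C[...,2]>.045)
    for a in np.arange(-.09,.09,.03):
        q=C[...,2][m&(L[...,0]>a)&(L[...,0]<a+.03)]
        if len(q): print(n,round(a,2),len(q),np.median(q).round(4))
E
```

```text
[0.40844775 0.25688487 0.03853647]
scene -0.09 98 0.0609
scene -0.06 216 0.0608
scene -0.03 215 0.061
scene 0.0 220 0.0611
scene 0.03 234 0.0611
scene 0.06 226 0.0615
side -0.09 23 0.0625
side -0.06 15 0.0622
side -0.03 127 0.0626
side 0.0 128 0.0626
side 0.03 125 0.0627
side 0.06 113 0.0629
```

The lid is flat at z≈0.062 over its whole length, which means fully shut, and the push met firm resistance. I retract and verify.

Call:
servo_tool(moves=[[[0,0,0],[0,0,-0.02],0],[[0,0,0],[0,0,-0.04],0],[[0,0,0],[0,0,-0.04],0],[[0,0,0],[0.04,0,-0.03],0],[[0,0,0],[0.04,0,0],0],[[0,0,0],[0,0,0],0],[[0,0,0],[0,0,0],0]])

```text
time: 25.7
ee_pos: [0.3282, 0.2662, 0.1634]
tcp_rot: [179.9, 0.1, 173.4]
wrist_force: [0.9, -0.2, -0.5]
opening: -0.0
grasp_force: 0.0
```

```bash
python3 - <<'E'
from h import *
im,d=camera("scene"); im2,_=camera("side"); C=cloud("scene",d)
cv2.imwrite("pics/f.png",np.hstack([cv2.resize(im[100:440,100:580,::-1],(400,300)),cv2.resize(im2[:,:,::-1],(400,300))]))
Rz=np.array([[.993,-.117],[.117,.993]]); L=(C[...,:2]-[.463,.315])@Rz
m=(d>0)&(L[...,1]>.03)&(L[...,1]<.09)&(C[...,2]<.12)&(C[...,2]>.045)
for a in np.arange(-.09,.09,.03): print(round(a,2),np.median(C[...,2][m&(L[...,0]>a)&(L[...,0]<a+.03)]).round(4))
o=get_obs(); print(o["time"],o["wrist_force"])
E
```

```text
-0.09 0.0611
-0.06 0.0613
-0.03 0.0611
0.0 0.0612
0.03 0.0613
0.06 0.0614
25.8 [-0.82310636 -0.53252353  0.39632428]
```

View pics/f.png

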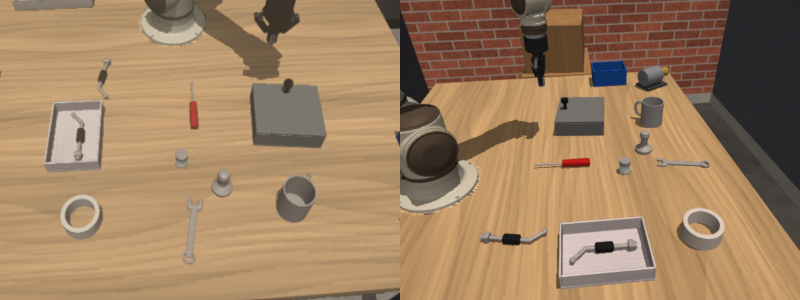

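The lid is shut, at left half (287,115). The wand is in the tray at (80,135), the bystanders are in place and the arm is clear.

```bash
python3 -c "
from workcell import *
print(job_done())"
```

```text
the job is handed in; nothing more can be done
None
```

The job is handed in at about 26 s: both grips are in the crate with its lid shut, the farthest wand lies flat in the tray, and the bystanders look unmoved in the last pictures; the first grasp of grip_a missed (real fingertips about 23 mm higher than reported) and was redone.

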